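# Close up the row of handbooks in the desk book rack

### The arm

A 6-joint arm with a two-finger parallel gripper is mounted at the origin on the work surface. World frame = base frame: x ahead of the robot, y to its left, z up, the work surface at z = 0. Lengths are in m, angles in degrees, forces in N, time in s.
With the tool pointing down it reaches from about 0.325 to 0.775 m from the base axis. Payload 9.3 kg.
Tool frame: the origin (TCP) lies at the very end of the fingers, on their centre line; the grasp point (between the pads) lies manip.hold_point_z behind it (manip.hold_point_z is the distance from the TCP to the grasp point, in m); z points along the fingers, y is the direction in which the jaws open and shut (so a half turn about z gives the same grasp; the last joint's range is limited). The gripper opens to 85 mm and grips with 20 to 120 N. Pads are 22 mm wide; open, the fingers measure 114 mm over their backs; the gripper's body (76 mm by 85 mm) begins 54 mm behind the grasp point. The pads swing forward as they close: fully open they stand 13 mm farther back than shut.
Start: joints at [-82.769, 14.817, 1.232, 76.415, 0, 81.257], TCP at [0.151, -0.529, 0.231] pointing down, gripper open.
Joint ranges: [-174.27, 174.27], [-52.1, 104.24], [-59.71, 78.15], [-110.17, 111.67], [-87.03, 83.33], [-180, 180]. Speed limits (degrees/s): [127.2, 127.2, 159.86, 180, 180, 180].

### API

Orientations are given as a 3x3 rotation matrix whose columns are the frame's x, y, z axes.
In Python, from station import manip, command_gripper, kin, optics, job, spotter, sensors gives the robot as it stands. Calls block until the motion is done:
- manip.move_to(position, orientation): joint-space move of the TCP to a pose.
- manip.line_to(position, feed=0.15, attitude=None): straight line of the TCP; attitude=None keeps the orientation; feed is the mean speed in m/s.
- manip.move_j(angles): joint-space move.
- command_gripper(opening, f_grip=None): opening from 0.0 (shut) to 1.0 (fully open); f_grip is the grip in N (None keeps the last); returns when the fingers have stopped.
- manip.dwell(seconds).
- kin.inverse_kinematics(position, orientation): joint angles nearest the present ones, or None.
- optics.get_image(name): name is "scene" or "top" or "wrist"; returns a dict with "frame" (384x512x3 uint8, blue, green, red), "intrinsics" (3x3 intrinsics, pixels), "dist_coeffs" ([k1, k2, p1, p2, k3] as OpenCV has them; the pictures are not rectified), "rvec" (rotation vector, rad) and "tvec" (3), from world to camera coordinates, as OpenCV has them; the wrist camera has in their place "hand_eye" (4x4, takes a point from camera to tool coordinates, whose origin is the TCP and whose axes are the flange's). Camera axes: x right, y down, z forward; pixel columns grow to the right and rows downward; lengths in m; the calibration is good to about 2 mm. A picture is of the moment at which its call begins: read the wrist's pose just before it. There is no depth.
A pose or a line that the arm cannot do raises manip.Unreachable and nothing moves.
- job.finish_job(): hands the job in, once; it reports no verdict.
Trained networks look in the newest picture that a camera, given by its name, has taken for a name from the list of things; names that differ only in an ending like _2 or _b are one class to them, and where a whole thing is asked for, a point or a joint stands for the part that bears it (a point fixed in the world has none). Each returns a list of dicts, best first, with "p" (0 to 1); they miss things now and then, are a little off and sometimes report something else, mostly with a low value. They report only what shows in the picture. A call takes as long as a camera call. They do not tell look-alikes from the thing itself.
- spotter.find_in(camera, query): "xy" ([column, row] in pixels, amid what is visible of it).
Readings, each from a call of its own:
- sensors.get_clock(): time.
- sensors.get_joint_positions(): joint angles.
- sensors.get_qd(): joint speeds.
- sensors.get_effort(): joint torques, N m.
- sensors.get_tool_pos(): TCP position.
- sensors.get_eef_rot(): TCP orientation.
- sensors.get_wrist_force(): force on the tool from outside, world axes, zero at the start.
- sensors.get_ft_torque(): the same for the moment, N m.
- sensors.get_width(): opening from 0.0 (shut) to 1.0 (fully open).
Only numpy, scipy, OpenCV 4.12 (cv2) and the standard library are available. Lean on these libraries where they do the work, as an engineer would, in place of code of your own. Each camera call takes 0.05 s, during which the arm holds its last target. There are 200 camera calls.

### The job

Tidy the book rack on the desk using pushes only: press the one handbook that sticks out of the row back in until its spine is flush with the others, and push the sliding bookend so that the whole row slides along the rails together and stands closed up tight against the fixed end. Do not grasp or lift any book; keep the books upright and the row together, and leave the mug, mouse, stapler and pen cup where they are.

Things in the scene. Friction and masses are not known exactly. Their poses are not given: they have to be found in the camera images.
- rack: Oak and steel desk book rack, 368 mm long, 130 mm deep; it does not move. Origin: on the desk under its middle. y: along the rails to the fixed end; x: across them, from the readers' side (spines) to the back; z up. The books stand on two flat steel rails along y, 40 mm wide, 20 mm apart, tops 22 mm above the desk.
- end_stop (a point): Centre of the inner face of the rack's fixed end (the end stop), 75 mm above the desk, at rack y = +160 mm: an oak board 150 mm high, 130 mm deep, 18 mm thick. Axes as the rack's.
- back_rail (a point): Middle of the front face of the back rail, a steel bar along y 65 to 85 mm above the desk, at rack x = +53.5 mm; it stops the books' page edges. A book pushed home against it has its origin at rack x = 0 to +1 mm. Axes as the rack's.
- low_foot (a point): Top centre of the low oak foot at the other end of the rails, 26 mm above the desk, from rack y = -175 to -190 mm; a post 92 mm high stands on its back corner (x above 52 mm). Axes as the rack's.
- bookend (a joint): Sliding bookend, an upright oak board captive on the rails; slides with 1 to 2 N, stays where left. Value (m): 0 when its inner face is 290 mm from the fixed end's inner face, growing towards the fixed end. The five books take 130 mm, so the row is closed up tight at about 0.159.
- bookend_face (a point): On the bookend's outer face (turned away from the books), mid-depth, 100 mm above the desk; axes as the rack's, so it is pushed along +y. The board is 15 mm thick, 106 mm deep, its top 150 mm above the desk; two black shoes at its foot, up to 33 mm high, reach 28 mm out from this face.
- book1: Dark green hardback handbook, 30 mm thick, 140 mm tall, 105 mm deep, about 318 g, rigid, loose, standing on the rails. Origin: centre of its underside. x: spine to page edge (spine face at x = -52.5 mm), y: across the thickness, z up. Head of the row, next to the fixed end.
- book2: Dark green hardback handbook, 24 mm thick, 134 mm tall, 105 mm deep, about 243 g, rigid, loose, standing on the rails. Origin: centre of its underside. x: spine to page edge (spine face at x = -52.5 mm), y: across the thickness, z up. One of three alike volumes, in any order between book1 and book5.
- book3: Dark green hardback handbook, 24 mm thick, 134 mm tall, 105 mm deep, about 243 g, rigid, loose, standing on the rails. Origin: centre of its underside. x: spine to page edge (spine face at x = -52.5 mm), y: across the thickness, z up. One of three alike volumes, in any order between book1 and book5.
- book4: Dark green hardback handbook, 24 mm thick, 134 mm tall, 105 mm deep, about 243 g, rigid, loose, standing on the rails. Origin: centre of its underside. x: spine to page edge (spine face at x = -52.5 mm), y: across the thickness, z up. One of three alike volumes, in any order between book1 and book5.
- book5: Dark green hardback handbook, 28 mm thick, 140 mm tall, 105 mm deep, about 296 g, rigid, loose, standing on the rails. Origin: centre of its underside. x: spine to page edge (spine face at x = -52.5 mm), y: across the thickness, z up. Tail of the row, next to the bookend.
- mug: White mug, 82 mm across, 95 mm high, loose, standing on the desk beyond the low-foot end. Origin: centre of its underside. Bystander.
- mouse: Black computer mouse, about 58 x 97 mm, 39 mm high, loose on the desk on the reader's side. Origin: centre of its underside. Bystander.
- stapler: Grey and black stapler, about 36 x 130 mm, 56 mm high, loose on the desk on the reader's side near the fixed end. Origin: centre of its underside. Bystander.
- pencup: Black pen cup with pens, 80 mm across, 98 mm high (pens to 170 mm), loose on the desk behind the rack. Origin: centre of its underside. Bystander.
Mind the look-alikes: they are no part of the job. What is shaped like the book1 but pink is not meant.

How it is judged (in metres and radians):
At the end, for the whole second after the job is handed in: Bookend at 0.1535 or more (gaps in the row under 6 mm in all), book1 within 5 mm of the fixed end, and every handbook at rest on the rails, upright within 0.06 rad, square to them within 0.08 rad, and pushed home (origin at rack x = -4.5 to +6 mm) (value of joint bookend above 0.1535 m and velocity of joint bookend between -0.005 and 0.005 m/s and y of book1 in the frame of rack above 0.14 m and x of book1 in the frame of rack between -0.0045 and 0.006 m and angle between each of book1, book2, book3, book4, book5's own z axis and vertical below 0.06 rad and height (world z) of book1 between 0.018 and 0.027 m and angle between the y axis of each of book1, book2, book3, book4, book5 and the y axis of rack, either way round below 0.08 rad and linear speed of each of book1, book2, book3, book4, book5 below 0.01 m/s and x of book2 in the frame of rack between -0.0045 and 0.006 m and height (world z) of book2 between 0.018 and 0.027 m and x of book3 in the frame of rack between -0.0045 and 0.006 m and height (world z) of book3 between 0.018 and 0.027 m and x of book4 in the frame of rack between -0.0045 and 0.006 m and height (world z) of book4 between 0.018 and 0.027 m and x of book5 in the frame of rack between -0.0045 and 0.006 m and height (world z) of book5 between 0.018 and 0.027 m); the robot touches nothing.
It fails at once if a handbook is lifted off the rails (its underside raised more than 12 mm) (height (world z) of any of book1, book2, book3, book4, book5 above 0.034 m).
It fails at once if a handbook tips over or falls (more than 0.35 rad from upright) (angle between any of book1, book2, book3, book4, book5's own z axis and vertical above 0.35 rad).
It fails at once if the row is pulled apart (more than 12 mm of gaps between its first and last book) (y of book1 in the frame of book5 above 0.1142 m).
It fails at once if the mug, mouse, stapler or pen cup is disturbed (moved more than 15 mm) (distance of any of mug, mouse, stapler, pencup from where it was at the start of the episode above 0.015 m).
It also fails if it takes over 51 s, if anything falls off the work surface, if the arm or the gripper's body presses on something with over 40 N, if the wrist force passes 120 N, or if a joint passes its speed limit or range.

## Working session

There is one attempt and no reset: what is moved stays moved. The work goes in short steps, each a Python script; the robot and the scene stay as the last script left them, time stands still between calls to the robot, and variables do not carry over. Pictures are saved under pics/ and viewed, about 8 in all and at most 12, crops included, and the job is handed in when it is done.

```bash
mkdir -p pics; ls; python3 - <<'E'
from station import *
import cv2
for n in("scene","top"):
    d=optics.get_image(n); cv2.imwrite(f"pics/{n}0.png",d["frame"])
    print(n,d["intrinsics"],d["dist_coeffs"],d["rvec"],d["tvec"])
    for q in("rack","bookend","book1","book2","mug","mouse","stapler","pencup"):
        print(q,[(r["xy"],round(r["p"],2)) for r in spotter.find_in(n,q)])
print(sensors.get_clock(),manip.hold_point_z)
E
```

```text
pics
scene [[359.10526438   0.         256.49367124]
 [  0.         359.10526438 192.54005904]
 [  0.           0.           1.        ]] [-0.0292423  0.         0.         0.         0.       ] [ 2.615239    1.13737164 -0.16416602] [-0.42156652 -0.3759245   1.07355787]
rack [([267.9, 202.9], 0.55)]
bookend [([213.4, 219.1], 0.65)]
book1 [([253.5, 185.0], 0.94), ([308.3, 270.1], 0.94), ([282.1, 171.5], 0.85), ([272.0, 178.7], 0.77), ([361.2, 130.5], 0.76), ([243.2, 194.4], 0.64), ([235.3, 104.8], 0.57)]
book2 [([253.5, 185.0], 0.94), ([308.3, 270.1], 0.94), ([282.1, 171.5], 0.85), ([272.0, 178.7], 0.77), ([361.2, 130.5], 0.76), ([243.2, 194.4], 0.64), ([235.3, 104.8], 0.57)]
mug [([152.3, 245.4], 0.86)]
mouse [([181.1, 178.0], 0.78)]
stapler [([300.8, 112.5], 0.82)]
pencup [([323.6, 214.2], 0.7)]
top [[463.07636415   0.         256.81437737]
 [  0.         463.07636415 185.35254412]
 [  0.           0.           1.        ]] [-0.01186212  0.          0.          0.          0.        ] [ 2.15764911 -2.13517072  0.17547947] [-0.00739619  0.60105733  1.19459664]
rack [([269.5, 189.5], 0.95)]
bookend [([271.0, 191.0], 0.69), ([292.5, 199.9], 0.65)]
book1 [([263.8, 193.2], 0.78), ([233.8, 179.7], 0.77), ([265.7, 108.9], 0.75), ([250.4, 191.0], 0.72), ([192.7, 270.3], 0.69), ([238.3, 196.8], 0.62), ([224.6, 181.3], 0.59)]
book2 [([263.8, 193.2], 0.78), ([233.8, 179.7], 0.77), ([265.7, 108.9], 0.75), ([250.4, 191.0], 0.72), ([192.7, 270.3], 0.69), ([238.3, 196.8], 0.62), ([224.6, 181.3], 0.59)]
mug [([349.3, 219.5], 0.66), ([270.9, 186.7], 0.64)]
mouse [([278.3, 258.3], 0.78)]
stapler [([151.9, 227.7], 0.8), ([280.4, 255.7], 0.63)]
pencup [([216.5, 133.5], 0.84)]
0.9 0.0187
```

```bash
python3 - <<'E'
import cv2
t=cv2.imread("pics/top0.png")[70:310,110:400]; cv2.imwrite("pics/t_c.png",cv2.resize(t,None,fx=2.7,fy=2.5,interpolation=2) if 0 else cv2.resize(t,None,fx=2.5,fy=2.5,interpolation=2))
t=cv2.imread("pics/scene0.png")[70:310,110:400]; cv2.imwrite("pics/s_c.png",cv2.resize(t,None,fx=2.5,fy=2.5,interpolation=2))
E
```

```text
(no output)
```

View pics/t_c.png

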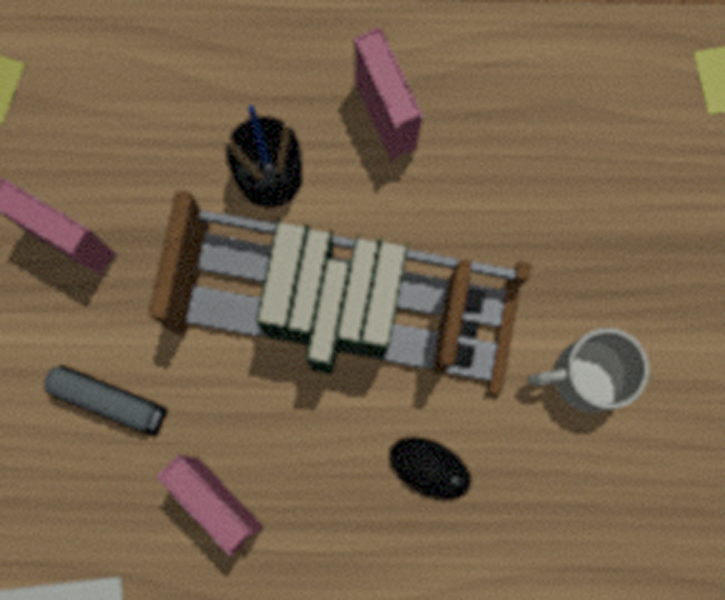

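View pics/s_c.png

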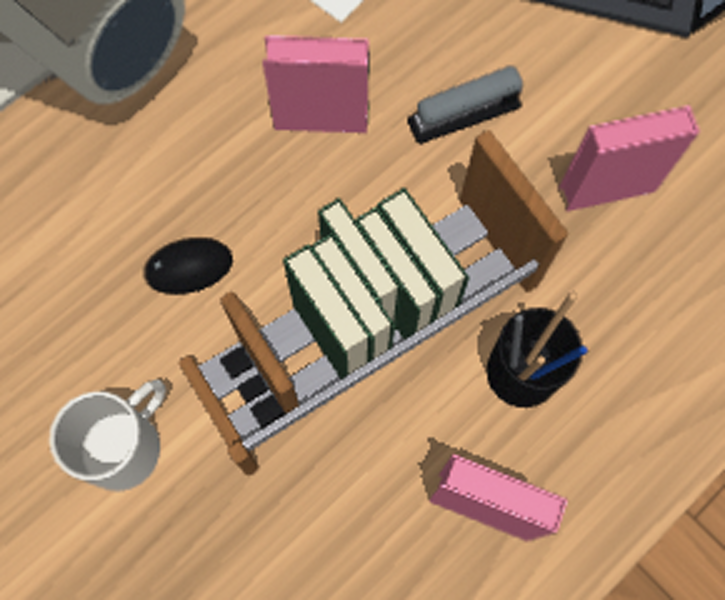

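The row in the top crop runs from book1 at (285,275) to book5 at (385,297), and the third book, at (328,313), sticks out towards the readers. The pink books at crop (385,95), (55,225) and (210,505) are look-alikes and not part of the job. Next I fit the rack pose from known corners in both views and check it with an overlay.

```bash
cat > h.py <<'E'
import numpy as np, cv2
from scipy.optimize import least_squares
def proj(d,P): return cv2.projectPoints(np.float64(P).reshape(-1,3),d["rvec"],d["tvec"],d["intrinsics"],d["dist_coeffs"])[0][:,0]
def R2W(p,P):  # rack->world
    c,s=np.cos(p[2]),np.sin(p[2]); P=np.float64(P).reshape(-1,3)
    return P@np.array([[c,-s,0],[s,c,0],[0,0,1]]).T+[p[0],p[1],0]
def box(x0,x1,y0,y1,z0,z1): return np.array([[x,y,z] for z in(z1,z0) for x,y in((x0,y0),(x0,y1),(x1,y1),(x1,y0))])
def draw(img,q,col):
    S=3
    q=(q*S).astype(int)
    for i in range(4):
        cv2.line(img,q[i],q[(i+1)%4],col,1)
        if len(q)>4: cv2.line(img,q[i],q[i+4],col,1)
E
cat > fit.py <<'E'
from h import *
from station import optics
D={n:optics.get_image(n) for n in("scene","top")}
# obs: (camera, crop pixel, function params->rack point) params: x,y,yaw,q, book1 y, b3 x, b3 y, b5 y
B=lambda x,y,z:(lambda p:(x,y,z))
bo=lambda x,o,z:(lambda p:(x,-130+p[3]-o,z))
b1=lambda x,y:(lambda p:(x,p[4]+y,162)); b5=lambda x,y:(lambda p:(x,p[7]+y,162)); b3=lambda x,y:(lambda p:(p[5]+x,p[6]+y,156))
O=[("top",(177,193),B(65,178,150)),("top",(196,195),B(65,160,150)),("top",(152,315),B(-65,178,150)),("top",(170,320),B(-65,160,150)),
("top",(490,392),B(-65,-175,26)),("top",(504,394),B(-65,-190,26)),
("scene",(474,142),B(-65,160,150)),("scene",(487,131),B(-65,178,150)),("scene",(567,235),B(65,178,150)),("scene",(548,250),B(65,160,150)),
("scene",(181,360),B(-65,-190,26)),("scene",(194,356),B(-65,-175,26)),
("top",(456,262),bo(53,0,150)),("top",(470,262),bo(53,15,150)),("top",(440,365),bo(-53,0,150)),("top",(457,368),bo(-53,15,150)),
("scene",(222,297),bo(-53,15,150)),("scene",(234,293),bo(-53,0,150)),("scene",(281,408),bo(53,15,150)),("scene",(295,402),bo(53,0,150)),
("top",(281,224),b1(52.5,15)),("top",(306,227),b1(52.5,-15)),("top",(259,330),b1(-52.5,15)),("top",(287,335),b1(-52.5,-15)),
("top",(381,241),b5(52.5,14)),("top",(405,245),b5(52.5,-14)),("top",(363,350),b5(-52.5,14)),("top",(388,352),b5(-52.5,-14)),
("top",(326,260),b3(52.5,12)),("top",(347,262),b3(52.5,-12)),("top",(309,362),b3(-52.5,12)),("top",(332,367),b3(-52.5,-12))]
def res(p):
    return np.ravel([proj(D[c],R2W(p,np.array(f(p))/1000))[0]-(np.array(u)/2.5+[110,70]) for c,u,f in O])
best=min((least_squares(res,[.5,0,a,.0,60,-30,0,-60],x_scale=[.1,.1,.3,20,20,20,20,20],loss="soft_l1") for a in np.arange(-3,3.1,.8)),key=lambda r:r.cost)
p=best.x; print(np.round(p,4), "yaw",np.degrees(p[2]),"cost",best.cost)
print(np.round(res(p).reshape(-1,2),1).tolist())
np.save("p.npy",p)
for n,c0 in(("top",(150,120)),("scene",(170,100))):
    im=cv2.resize(D[n]["frame"],None,fx=3,fy=3,interpolation=2)
    for b in(box(-65,65,160,178,0,150),box(-53,53,-145+p[3],-130+p[3],22,150),box(-65,65,-190,-175,0,26),box(-52.5,52.5,p[4]-15,p[4]+15,22,162),box(-52.5,52.5,p[7]-14,p[7]+14,22,162),box(p[5]-52.5,p[5]+52.5,p[6]-12,p[6]+12,22,156)):
        draw(im,proj(D[n],R2W(p,b/1000)),(0,0,255))
    cv2.imwrite(f"pics/ov_{n}.png",im[c0[1]*3:c0[1]*3+450,c0[0]*3:c0[0]*3+600])
w=lambda P:np.round(R2W(p,np.array(P)/1000),3).tolist()
print("bookend face",w([0,-145+p[3],100]),"b3 spine",w([p[5]-52.5,p[6],90]),"stop",w([0,160,75]))
# bystanders by ray-plane, top
for nm,u,z in(("mug",(605,370),.095),("mug handle",(535,378),.05),("mouse",(430,468),.035),("mousetop",(425,437),.02),("stapler",(105,400),.05),("pencup",(265,165),.098)):
    f=lambda q:proj(D["top"],[q[0],q[1],z])[0]-(np.array(u)/2.5+[110,70])
    print(nm,np.round(least_squares(f,[.5,0]).x,3))
E
python3 fit.py
```

```text
[ 5.86300e-01  2.52000e-02 -1.78500e-01  2.31565e+01  5.63537e+01
 -2.77232e+01  6.87730e+00 -4.33505e+01] yaw -10.227394703237632 cost 47.16331248977213
[[0.3, -1.3], [-0.2, -0.7], [-1.0, 1.0], [-1.0, 0.4], [0.3, 0.6], [0.2, 0.9], [-2.1, -2.6], [-1.1, -1.9], [-0.6, -0.9], [0.8, -3.0], [-3.6, 0.1], [-3.6, -1.4], [0.8, -2.8], [1.1, -1.7], [-0.5, -1.9], [-1.2, -2.0], [-1.6, 0.1], [-0.6, -1.7], [-0.7, -5.0], [-0.3, -6.3], [-0.5, -1.9], [1.5, -0.8], [-0.3, -2.4], [0.7, -2.1], [-0.1, -1.0], [1.6, -0.5], [-0.9, -2.6], [0.5, -1.2], [0.4, -0.9], [1.7, 0.1], [-1.1, 0.3], [-0.6, 0.2]]
bookend face [[0.565, -0.095, 0.1]] b3 spine [[0.509, 0.046, 0.09]] stop [[0.615, 0.183, 0.075]]
mug [ 0.512 -0.244]
mug handle [ 0.507 -0.18 ]
mouse [ 0.411 -0.07 ]
mousetop [ 0.444 -0.065]
stapler [0.479 0.273]
pencup [0.722 0.107]
```

```bash
python3 -c "
import cv2,numpy as np
a=cv2.imread('pics/ov_top.png');b=cv2.imread('pics/ov_scene.png')
cv2.imwrite('pics/ov.png',cv2.resize(np.vstack([a[:330],b[:400]]),None,fx=.82,fy=.82) if 0 else np.hstack([a[:,100:500],b[:,50:450]]))"
```

```text
(no output)
```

View pics/ov.png

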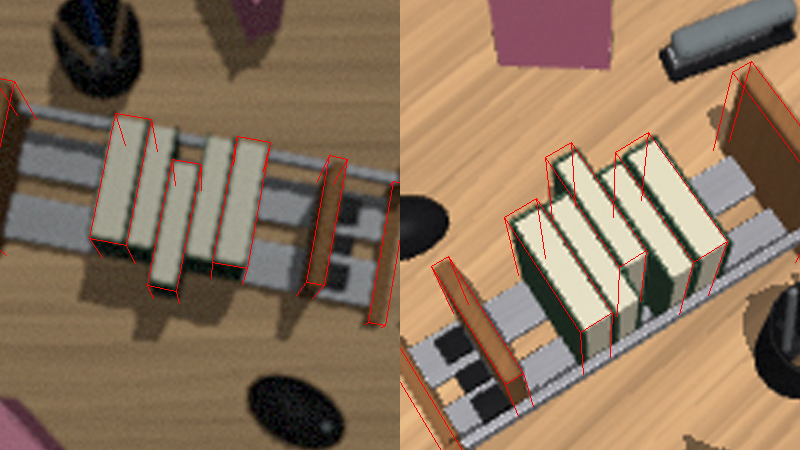

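The overlay matches the top view to about 1–2 px and the scene view to about 2 px, so the rack pose is good to a few mm. The middle book at top crop (328,313) sticks out 28 mm, the bookend is at about 0.023, and the row is already tight. I'll press the book in with the fingers shut and tilted, stopping on force.

```bash
cat >> h.py <<'E'
def rotm(p,tilt,axis,sg=1):  # tool z tilted from down toward unit rack axis; tool x horizontal
    a=R2W([0,0,p[2]],axis)[0]; t=np.radians(tilt); z=np.sin(t)*a+np.array([0,0,-np.cos(t)])
    x=sg*np.cross([0,0,1],a); return np.column_stack([x,np.cross(z,x),z])
E
cat > s1.py <<'E'
from h import *; from station import *
p=np.load("p.npy"); w=lambda x,y,z:R2W(p,np.array([x,y,z])/1000)[0]
y=p[6]; ex=R2W([0,0,p[2]],[1,0,0])[0]
A=w(-130,y,230)
c=[(s,kin.inverse_kinematics(A,rotm(p,40,[1,0,0],s))) for s in(1,-1)]
print(c); q0=sensors.get_joint_positions()
s,_=min([k for k in c if k[1] is not None],key=lambda k:abs(np.subtract(k[1],q0)).max())
R=rotm(p,40,[1,0,0],s)
command_gripper(0.0); manip.move_to(A,R)
manip.line_to(w(-130,y,65),0.12); manip.line_to(w(-100,y,65),0.08); manip.dwell(.2)
f0=np.array(sensors.get_wrist_force()); print("f0",f0)
x=-100; log=[]
while x<-50:
    x+=1.5; manip.line_to(w(x,y,65),0.03)
    f=-(np.array(sensors.get_wrist_force())-f0)@ex; tp=np.array(sensors.get_tool_pos())
    log.append((x,round(float(f),1)))
    if f>(14 if x>-75 else 25): break
print(log,tp,sensors.get_clock())
manip.line_to(w(-130,y,65),0.1)
manip.line_to(w(-130,y,230),0.15)
for n in("scene","top"): cv2.imwrite(f"pics/{n}1.png",optics.get_image(n)["frame"])
E
python3 s1.py
```

```text
[(1, array([  1.05579307, -15.69406764, -42.94312664,  23.30060498,
        -7.22503921,  98.68967279])), (-1, array([  1.05579307, -15.69406764, -42.94312664,  23.30060498,
        -7.22503921, -81.31032721]))]Traceback (most recent call last):
  File "s1.py", line 10, in <module>
    manip.line_to(w(-130,y,65),0.12); manip.line_to(w(-100,y,65),0.08); manip.dwell(.2)
    ~~~~~~~~~~~~~^^^^^^^^^^^^^^^^^^^
station.Unreachable: the arm cannot follow that straight line within its joint ranges
```

```bash
python3 - <<'E'
from h import *; from station import *
p=np.load("p.npy"); w=lambda x,y,z:R2W(p,np.array([x,y,z])/1000)[0]
print(sensors.get_tool_pos(),sensors.get_clock(),sensors.get_joint_positions())
for t in(40,35,30,25,20,15):
  print(t,[(x,z) for x in(-130,-115,-100,-80,-63) for z in(65,75,90,150,230) if kin.inverse_kinematics(w(x,p[6],z),rotm(p,t,[1,0,0],1)) is None])
E
```

```text
[0.45997198 0.0544821  0.23009601] 4.1083 [  0.99338055 -15.66040119 -42.90532976  23.31088701  -7.232309
  98.68778566]
40 [(-130, 65), (-130, 75), (-130, 90), (-115, 65), (-115, 75), (-100, 65)]
35 []
30 []
25 []
20 []
15 []
```

```bash
sed -i 's/rotm(p,40/rotm(p,33/g' s1.py && python3 s1.py && python3 - <<'E'
import cv2,numpy as np
a=cv2.imread("pics/top1.png")[130:240,150:350];b=cv2.imread("pics/scene1.png")[120:250,160:360]
cv2.imwrite("pics/v1.png",np.vstack([cv2.resize(k,None,fx=2.4,fy=2.4,interpolation=2) for k in(a,b)]))
E
```

```text
[(1, array([-1.65062360e-02, -1.28184622e+01, -3.67691357e+01,  3.34657760e+01,
       -5.54048819e+00,  9.85904447e+01])), (-1, array([-1.65062360e-02, -1.28184622e+01, -3.67691357e+01,  3.34657760e+01,
       -5.54048819e+00, -8.14095553e+01]))]
f0 [-0.34697042 -0.00627205 -0.13189947]
[(-98.5, -0.1), (-97.0, 0.2), (-95.5, -0.0), (-94.0, -0.1), (-92.5, -1.3), (-91.0, 0.2), (-89.5, 0.8), (-88.0, -0.2), (-86.5, -0.9), (-85.0, -0.6), (-83.5, 0.1), (-82.0, 0.3), (-80.5, 0.1), (-79.0, -0.7), (-77.5, -0.6), (-76.0, -0.5), (-74.5, -0.8), (-73.0, 0.6), (-71.5, -0.5), (-70.0, -0.0), (-68.5, -0.2), (-67.0, 0.1), (-65.5, -0.2), (-64.0, 0.0), (-62.5, -0.9), (-61.0, -0.5), (-59.5, -0.2), (-58.0, -0.5), (-56.5, -0.5), (-55.0, 4.8), (-53.5, 12.6), (-52.0, 19.3)] [0.53325959 0.04174942 0.06340518] 14.8667
```

View pics/v1.png

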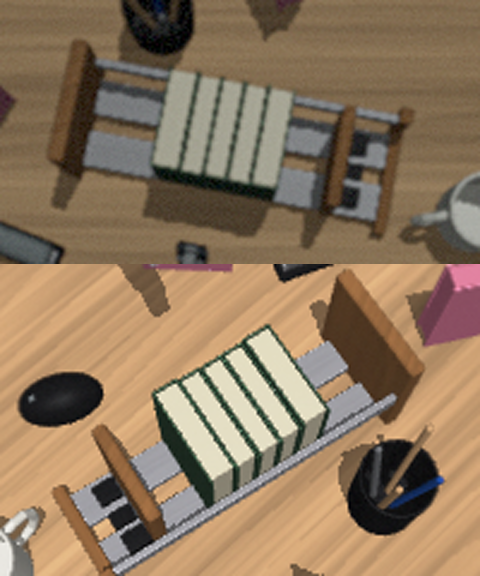

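The third book is now flush with the others in both views, upright, and the row is together. Next is the bookend push.

```bash
cat > s2.py <<'E'
from h import *; from station import *
p=np.load("p.npy"); w=lambda x,y,z:R2W(p,np.array([x,y,z])/1000)[0]
ey=R2W([0,0,p[2]],[0,1,0])[0]; q0=sensors.get_joint_positions(); print(sensors.get_clock())
A=w(0,-160,235)
Rs=[rotm(p,0,[0,1,0],s) for s in(1,-1)]
R=min(Rs,key=lambda R:abs(np.subtract(kin.inverse_kinematics(A,R),q0)).max())
manip.move_to(A,R); manip.line_to(w(0,-160,105),0.12); manip.dwell(.2)
f0=np.array(sensors.get_wrist_force()); print("f0",f0)
manip.line_to(w(0,-60,105),0.05); print(-(np.array(sensors.get_wrist_force())-f0)@ey)
manip.line_to(w(0,-15,105),0.04); print(-(np.array(sensors.get_wrist_force())-f0)@ey)
y=-15; log=[]
while y<22:
    y+=1.5; manip.line_to(w(0,y,105),0.03)
    f=-(np.array(sensors.get_wrist_force())-f0)@ey
    log.append((y,round(float(f),1)))
    if f>18: break
print(log,sensors.get_tool_pos(),sensors.get_clock())
manip.line_to(w(0,y-40,105),0.08)
manip.line_to(w(0,y-40,235),0.15)
manip.move_to([.3,-.4,.3],R)
for n in("scene","top"): cv2.imwrite(f"pics/{n}2.png",optics.get_image(n)["frame"])
a=cv2.imread("pics/top2.png")[130:240,150:350];b=cv2.imread("pics/scene2.png")[100:230,180:380]
cv2.imwrite("pics/v2.png",np.vstack([cv2.resize(k,None,fx=2.4,fy=2.4,interpolation=2) for k in(a,b)]))
print(sensors.get_clock())
E
python3 s2.py
```

```text
17.15
f0 [ 0.68174273 -0.00775544 -0.18177353]
6.951858264952098Traceback (most recent call last):
  File "s2.py", line 10, in <module>
    manip.line_to(w(0,-15,105),0.04); print(-(np.array(sensors.get_wrist_force())-f0)@ey)
    ~~~~~~~~~~~~~^^^^^^^^^^^^^^^^^^^
station.Unreachable: the arm cannot follow that straight line within its joint ranges
```

```bash
python3 - <<'E'
from h import *; from station import *
p=np.load("p.npy"); w=lambda x,y,z:R2W(p,np.array([x,y,z])/1000)[0]
print(sensors.get_tool_pos(),sensors.get_clock(),np.round(sensors.get_joint_positions(),1))
for s in(1,-1):
  for x in (0,-15):
   for y in(-80,-60,-45,-30,-15,0,20):
    r=kin.inverse_kinematics(w(x,y,105),rotm(p,0,[0,1,0],s)); print(s,x,y,None if r is None else np.round(r,1))
E
```

```text
[ 0.5758804  -0.03431649  0.10542094] 21.8583 [-1.170e+01  2.100e+01 -8.600e+00  6.030e+01 -1.000e-01  1.786e+02]
1 0 -80 [-13.7  20.9  -8.9  60.2   0.   -3.5]
1 0 -60 [-11.7  21.   -8.6  60.3   0.   -1.5]
1 0 -45 [-10.2  21.2  -8.4  60.4   0.    0. ]
1 0 -30 [-8.7 21.4 -8.  60.5  0.   1.5]
1 0 -15 [-7.2 21.7 -7.6 60.7  0.   3. ]
1 0 0 [-5.7 22.  -7.2 60.9  0.   4.5]
1 0 20 [-3.8 22.4 -6.5 61.1  0.   6.5]
1 -15 -80 [-13.8  19.5 -11.   59.5   0.   -3.6]
1 -15 -60 [-11.7  19.7 -10.7  59.6   0.   -1.5]
1 -15 -45 [-10.2  19.9 -10.5  59.7   0.    0. ]
1 -15 -30 [ -8.7  20.1 -10.1  59.8   0.    1.6]
1 -15 -15 [-7.1 20.4 -9.7 59.9  0.   3.1]
1 -15 0 [-5.6 20.6 -9.3 60.1  0.   4.6]
1 -15 20 [-3.6 21.1 -8.6 60.3  0.   6.6]
-1 0 -80 [-13.7  20.9  -8.9  60.2   0.  176.5]
-1 0 -60 [-11.7  21.   -8.6  60.3   0.  178.5]
-1 0 -45 [ -10.2   21.2   -8.4   60.4    0.  -180. ]
-1 0 -30 [  -8.7   21.4   -8.    60.5    0.  -178.5]
-1 0 -15 [  -7.2   21.7   -7.6   60.7    0.  -177. ]
-1 0 0 [  -5.7   22.    -7.2   60.9    0.  -175.5]
-1 0 20 [  -3.8   22.4   -6.5   61.1    0.  -173.5]
-1 -15 -80 [-13.8  19.5 -11.   59.5   0.  176.4]
-1 -15 -60 [-11.7  19.7 -10.7  59.6   0.  178.5]
-1 -15 -45 [ -10.2   19.9  -10.5   59.7    0.  -180. ]
-1 -15 -30 [  -8.7   20.1  -10.1   59.8    0.  -178.4]
-1 -15 -15 [  -7.1   20.4   -9.7   59.9    0.  -176.9]
-1 -15 0 [  -5.6   20.6   -9.3   60.1    0.  -175.4]
-1 -15 20 [  -3.6   21.1   -8.6   60.3    0.  -173.4]
```

Joint 6 reached its range limit. I'll back off, turn the wrist by half a turn (same contact shape), and continue the push.

```bash
python3 - <<'E'
s=open("s2.py").read().splitlines()
i=[k for k,l in enumerate(s) if l.startswith("A=w")][0]; j=[k for k,l in enumerate(s) if l.startswith("manip.line_to(w(0,-15")][0]
s[i:j]=["R=rotm(p,0,[0,1,0],1)","manip.line_to(w(0,-95,105),0.1)","manip.move_to(w(0,-95,105),R); manip.dwell(.2)","f0=np.array(sensors.get_wrist_force()); print('f0',f0)","manip.line_to(w(0,-63,105),0.08)"]
open("s3.py","w").write("\n".join(s))
E
python3 s3.py
```

```text
21.8583
f0 [-0.70413622 -0.6207489  -0.59659243]
5.796885959178883
[(-13.5, 6.0), (-12.0, 6.3), (-10.5, 6.3), (-9.0, 6.9), (-7.5, 6.5), (-6.0, 7.6), (-4.5, 13.5), (-3.0, 17.5), (-1.5, 22.9)] [0.58606819 0.01918906 0.10622114] 29.3583
32.875
```

View pics/v2.png

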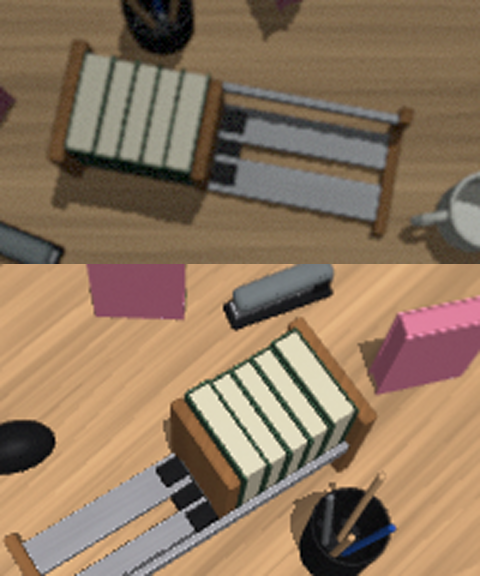

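The row is closed tight against the fixed end, with force rising from 6 to 23 N at the stop. One enlarged overlay will check that the spines are home.

```bash
python3 - <<'E'
from h import *; from station import *
p=np.load("p.npy"); o=[]
for n,(c,r) in(("top",(170,140)),("scene",(240,115))):
    d=optics.get_image(n); im=cv2.resize(d["frame"],None,fx=3,fy=3,interpolation=2); raw=im.copy()
    draw(im,proj(d,R2W(p,box(-52,53,145,160,22,162)[:4]/1000)*1),(0,0,255)); y=160
    for t,h in((30,162),(24,156),(24,156),(24,156),(28,162)):
        draw(im,proj(d,R2W(p,box(-52,53,y-t,y,22,h)[:4]/1000)),(0,0,255)); y-=t
    for k in (im,raw): o.append(cv2.resize(k[r*3:r*3+225,c*3:c*3+300],None,fx=1.33,fy=1.33,interpolation=2))
cv2.imwrite("pics/v3.png",np.vstack([np.hstack(o[:2]),np.hstack(o[2:])]))
print(sensors.get_wrist_force(),sensors.get_clock())
E
```

```text
[-0.14298033  0.85421079  0.34851089] 32.975
```

View pics/v3.png

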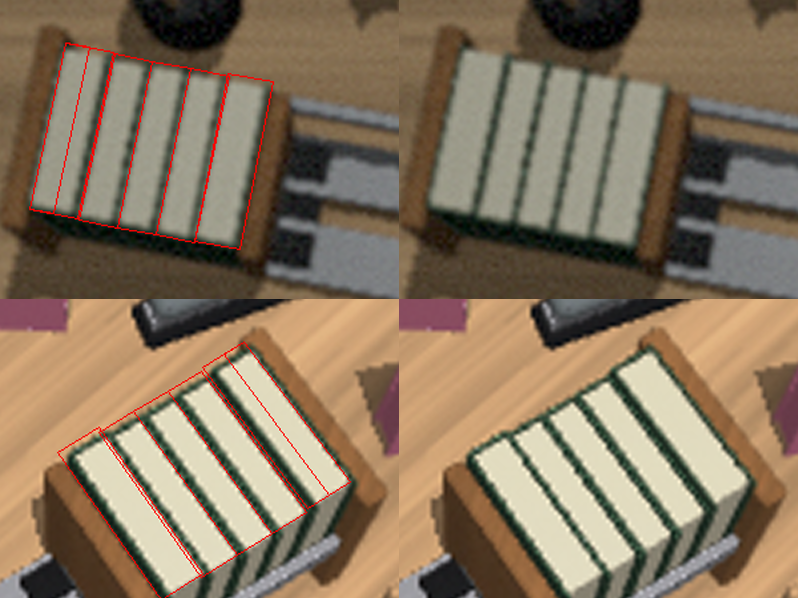

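```bash
python3 -c "
from station import *
job.finish_job();print(sensors.get_clock())"
```

```text
the job is handed in; nothing more can be done
the job is handed in; nothing more can be done
```

I pressed the protruding middle handbook in with shut fingers until it met firm resistance (about 19 N). I then pushed the bookend along the rails until the whole row stood against the fixed end. The push force was about 6 N while sliding and rose to 23 N at the stop. I handed the job in at about 33 s with the arm clear.

**Last checks:** Both cameras show five upright, square books in a closed row, with spines level and no visible gaps. I did not measure the mug, mouse, stapler and pen cup again; those that show in the final crops look unmoved.

**Problems and disagreements:**
- Two straight-line moves were refused. One was a 40° tool tilt out of reach, so I used 33°. The other was joint 6 at its limit mid-push, so I backed off and turned the wrist half a turn. Neither refused move disturbed anything.
- My rack fit was off by a few mm across the rails. The overlay sat about 1 px from the books, and the book met its stop about 9 mm later than predicted. So "pushed home" rests on the contact force and the level spines, not on an exact position.

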